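Zero the photometer and hold the sample paddle in its light path

ROBOT

A 6-joint arm with a two-finger parallel gripper is mounted at the origin on a cart in front of the work surface, level with it; the furniture and walls round the work are solid. World frame = base frame: x ahead of the robot, y to its left, z up, the work surface at z = 0. Lengths are in m, angles in rad, forces in N, time in s.
With the tool pointing down it reaches from about 0.375 to 0.9 m from the base axis. Payload 3.1 kg.
Tool frame: the origin (TCP) lies midway between the tips of the shut fingers; the grasp point (between the pads) lies 19 mm behind it; y points along the fingers, x is the direction in which the jaws open and shut, and the axes are right-handed (so a half turn about y gives the same grasp; the last joint's range is limited). The gripper opens to 87 mm and grips with 3 to 60 N. Pads are 19 mm wide; open, the fingers measure 117 mm over their backs; the gripper's body (75 mm by 190 mm) begins 51 mm behind the grasp point.
Start: joints at [-1.284, 0.527, 1.433, -0, 1.181, -0.178], TCP at [0.281, -0.558, 0.223] pointing down, gripper open.
Joint ranges: [-3.08, 3.08], [-0.75, 2.2], [0.22, 2.44], [-1.43, 4.57], [0, 2.65], [-2.85, 2.85]. Speed limits (rad/s): [2.79, 2.79, 3.14, 3.14, 3.14, 3.14].

INTERFACE

Orientations are given as a unit quaternion [x, y, z, w].
In Python, from rig import * gives the robot as it stands.
- The arm moves only by the tool jog_arm, never from a script. Its argument "series" is a list of rows, each a list of 7 numbers: the shift along the tool's x, y, z in mm, then the turn, a rotation vector about the tool's x, y, z in rad, then the gripper's target within -1 to 1 (shut at 1, half-way at 0, fully open at -1). A call has 1 to 20 rows; each row is the pose to reach, as a shift and turn from the pose commanded when the call began, along the tool's axes at that moment; what a row does not reach only later rows make up. A row lasts 1/8 s, in which the tool goes at most 62.5 mm and 10.7 degrees, less where a joint would pass 70% of its speed; a pose out of reach is approached as far as the arm can. A call with a gripper value outside its range is refused whole. The fingers move at their own pace and stop on an object; "grip_force" is the grip in N (left out, the last holds). Time passes only in rows, so rows that repeat a pose let the fingers close. It gives the time, the measured TCP pose, the force and the opening at its end, in the units of the state.
- get_obs(): the state, without advancing time (a new reading comes with each control period).
- camera(name): name is "side" or "top"; returns a dict with "img" (384x512x3 uint8, red, green, blue), "depth" (384x512 float32, m along the optical axis (not along the pixel's ray), 0 where there is no reading), "camera_matrix" (3x3 intrinsics, pixels), "D" ([k1, k2, p1, p2, k3] as OpenCV has them; the pictures are not rectified), "rvec" (rotation vector, rad) and "tvec" (3), from world to camera coordinates, as OpenCV has them. Camera axes: x right, y down, z forward; pixel columns grow to the right and rows downward; lengths in m; the calibration is good to about 2 mm. A picture is of the moment at which its call begins.
- hand_in(): hands the job in, once; it reports no verdict.
The state is a dict: "time": time; "q": joint angles; "joint_velocities": joint speeds; "joint_torque": joint torques, N m; "position": TCP position; "tool_rot": TCP orientation; "ft_force": force on the tool from outside, world axes, zero at the start; "moment": the same for the moment, N m; "grip_width": finger opening in m.
Only numpy, scipy, OpenCV 4.12 (cv2) and the standard library are available. Lean on these libraries where they do the work, as an engineer would, in place of code of your own. Each camera call takes 0.05 s, during which the arm holds its last target.

TASK

With the photometer's chamber still empty, press the round zero button on its deck fully down and let it come back up. Then take the sample paddle (the one with the flat rectangular handle, not the round-knobbed blank) by its handle out of the stand, pass its blade down through the narrow slot in the deck until about half of the blade is inside, and finish while still gripping it there, upright and still, clear of the chamber floor. Leave the blank paddle in the stand and the bottle, vial and petri dish where they are.

Things in the scene. Friction and masses are not known exactly. Their poses are not given: they have to be found in the camera images.
- slot (a point): Centre of the slot's mouth, level with the photometer's deck top. The slot goes down through a 10 mm thick grey guard plate set in the deck: 10 mm wide along x, 32 mm long along y, 3 mm 45-degree lead-in round the mouth. Below the plate is an open chamber; its floor lies 75 mm below the deck top. x and y are the photometer's, z is up.
- zero_button_top (a point): Top centre of the round push button, 28 mm across, in a low housing on the photometer's deck, 100 mm to the -y side and 20 mm to the -x side of the slot. It is pressed straight down.
- zero_button (a joint): Travel of the button in m: 0 up, 0.006 fully down; spring, about 4 N at fully down; comes back up by itself.
- sample_handle (a point): Centre of the sample paddle's handle: an upright black block 14 mm thick (its x), 40 mm wide (y), 34 mm high (z). Below it is a metal blade 8 mm thick (x), 30 mm wide (y), 80 mm long, with a round window in each face and a foot stepped in 1.5 mm all round over the last 3 mm; its tip is 97 mm below this point. About 60 g. Stands loose and upright in one slot of the stand.
- sample_foot (a point): Middle of the tip of the sample paddle's blade, same axes, 97 mm below the handle's centre.
- sample_paddle: The sample paddle; its origin is the middle of the blade's tip (same point as sample_foot), z up towards the handle.
- blank_handle (a point): Centre of the blank paddle's handle, a round black knob 22 mm across and 34 mm high on a plain blade of the same size; it stays in the stand.
- bottle_mid (a point): Centre of a brown reagent bottle with a black cap, 56 mm across, 118 mm high, behind the photometer; leave it.
- vial_mid (a point): Centre of a clear vial with a black cap, 30 mm across, 50 mm high, behind the stand; leave it.
- petri_mid (a point): Centre of a lidded petri dish, 65 mm across, 15 mm high, right behind the stand; leave it.
- photometer: The photometer: a white box 140 mm (x) by 210 mm (y) by 100 mm high, fixed, may stand turned; its dark display looks along its -x, towards the robot. Origin: centre of its underside.
- stand: The white stand, 60 mm (x) by 190 mm (y) by 50 mm high, fixed, may stand turned; origin: centre of its underside. Two slots, 45 mm to either side along y, each hold the lowest 42 mm of a paddle's blade with 2.5 mm play; which paddle is in which varies.

How it is judged:
By the outcome, as a careful person would: the job done as asked, in the order asked, and still so for the second after the job is handed in, while the arm keeps its last pose, push and grip.
It also fails if it takes over 59 s, if anything falls off the work surface, if the arm or the gripper's body presses on something with over 40 N, if the wrist force passes 120 N, or if a joint passes its speed limit or range.

## Working session

There is one attempt and no reset: what is moved stays moved. The work goes in short steps, Python scripts to look and compute and a tool call to move; the robot and the scene stay as the last step left them, time stands still between calls to the robot, and variables do not carry over. Pictures are saved under pics/ and viewed, and the job is handed in when it is done.

Besides the shell and the picture viewer there is one more tool, called after "Emit:" as name([rows], argument=value, ...), one row to a line, values as JSON. jog_arm: Moves the arm, as the interface text tells. Its arguments: {"type":"object","properties":{"series":{"type":"array","items":{"type":"array","items":{"type":"number"}}},"grip_force":{"type":"number"}},"required":["series"]}

```bash
mkdir -p pics; ls; python3 - <<'E'
from rig import *
import cv2,numpy as np,pickle
o=get_obs();print({k:np.round(v,3) for k,v in o.items()})
for n in("side","top"):
    c=camera(n);pickle.dump(c,open(f"{n}0.pkl","wb"))
    cv2.imwrite(f"pics/{n}0.png",cv2.resize(c["img"][...,::-1],(768,576)))
    R=cv2.Rodrigues(c["rvec"])[0];print(n,c["camera_matrix"].round(1).tolist(),c["D"],(-R.T@np.ravel(c["tvec"])).round(3),R.round(2).tolist())
E
```

```text
pics
{'time': np.float64(0.0), 'q': array([-1.283,  0.528,  1.434, -0.   ,  1.181, -0.178]), 'joint_velocities': array([-0.002,  0.   ,  0.001, -0.001,  0.002, -0.001]), 'joint_torque': array([  0.   , -44.004, -17.659,   0.063,   0.058,  -0.   ]), 'position': array([ 0.281, -0.558,  0.222]), 'tool_rot': array([-0.601,  0.372, -0.371,  0.602]), 'ft_force': array([1.052, 0.139, 0.324]), 'moment': array([-0.02 , -0.045, -0.008]), 'grip_width': np.float64(0.087)}
side [[455.0, 0.0, 252.9], [0.0, 455.0, 197.0], [0.0, 0.0, 1.0]] [0.02859516 0.         0.         0.         0.        ] [ 0.3   -0.97   0.537] [[0.96, -0.27, 0.0], [-0.1, -0.37, -0.92], [0.25, 0.89, -0.38]]
top [[463.4, 0.0, 253.8], [0.0, 463.4, 194.6], [0.0, 0.0, 1.0]] [-0.16717798  0.          0.          0.          0.        ] [0.499 0.019 1.165] [[-0.03, -1.0, 0.01], [-1.0, 0.03, -0.08], [0.08, -0.01, -1.0]]
```

View pics/side0.png

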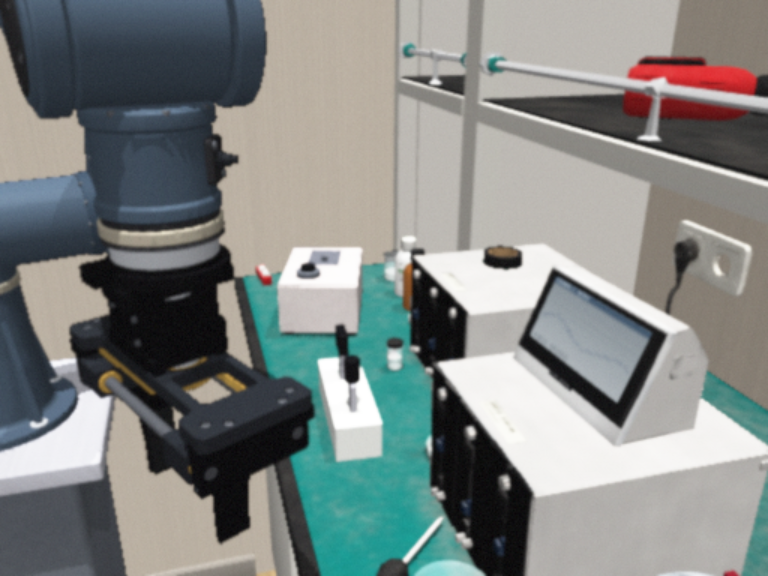

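View pics/top0.png

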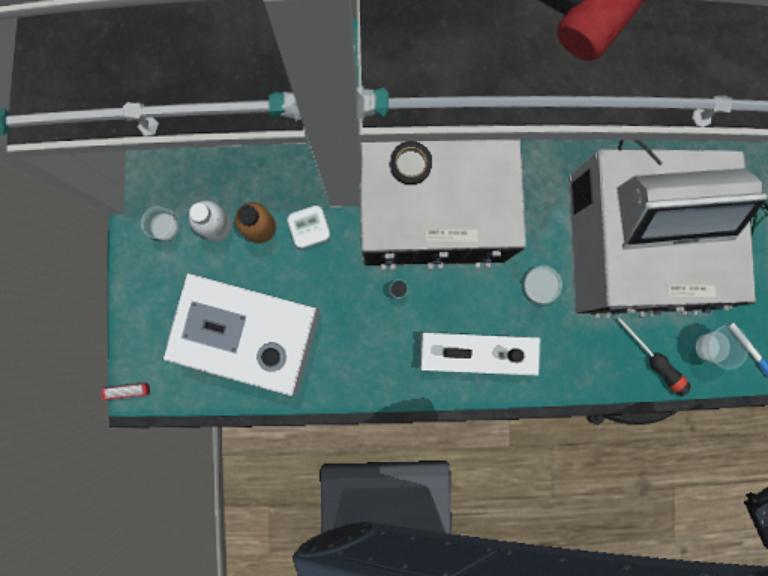

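```bash
cat > h.py <<'E'
import cv2,numpy as np,pickle
def load(n,k=0): return pickle.load(open(f"{n}{k}.pkl","rb"))
def ray(c,uv):
    R=cv2.Rodrigues(c["rvec"])[0];o=-R.T@np.ravel(c["tvec"])
    p=cv2.undistortPoints(np.array(uv,float).reshape(-1,1,2),c["camera_matrix"],c["D"]).reshape(-1,2)
    return o,np.c_[p,np.ones(len(p))]@R
def plane(c,uv,z):
    o,d=ray(c,uv);return o+d*((z-o[2])/d[:,2])[:,None]
def proj(c,P): return cv2.projectPoints(np.array(P,float).reshape(-1,3),c["rvec"],c["tvec"],c["camera_matrix"],c["D"])[0].reshape(-1,2)
def cloud(c):
    h,w=c["depth"].shape;u,v=np.meshgrid(np.arange(w),np.arange(h))
    o,d=ray(c,np.c_[u.ravel(),v.ravel()]);return (o+d*c["depth"].reshape(-1,1)).reshape(h,w,3)
E
python3 - <<'E'
from h import *
t=load("top");s=load("side");
def crop(c,x0,y0,w,h,k,f): cv2.imwrite(f,cv2.resize(c["img"][y0:y0+h,x0:x0+w,::-1],None,fx=k,fy=k,interpolation=cv2.INTER_NEAREST))
crop(t,105,180,110,86,7,"pics/tp.png");crop(t,275,215,90,40,8,"pics/ts.png");crop(s,180,155,90,155,3.8,"pics/sp.png")
P=cloud(t)
for v,u in((217,142),(238,180),(225,150),(230,165),(235,305),(236,343),(230,285),(245,250)):print(u,v,P[v,u].round(4),t["img"][v,u])
E
```

```text
142 217 [0.5374 0.2844 0.0271] [40 40 45]
180 238 [0.4849 0.1762 0.1218] [50 51 55]
150 225 [0.5161 0.2493 0.0979] [121 129 140]
165 230 [0.5037 0.2144 0.0979] [219 222 222]
305 235 [ 0.4842 -0.1052  0.1235] [47 50 54]
343 236 [ 0.4791 -0.192   0.1212] [52 52 57]
285 230 [ 0.4966 -0.0661  0.0496] [220 222 223]
250 245 [0.4615 0.0191 0.0013] [ 57 115 114]
```

View pics/tp.png

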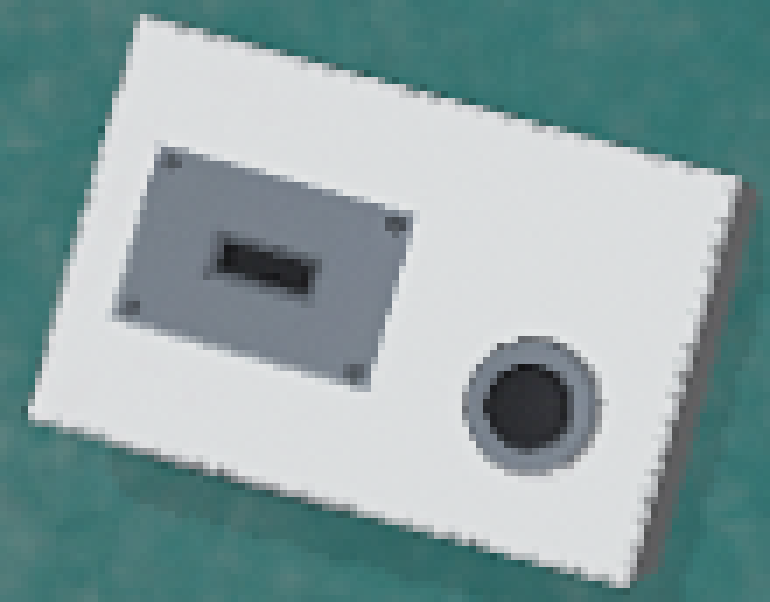

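View pics/ts.png

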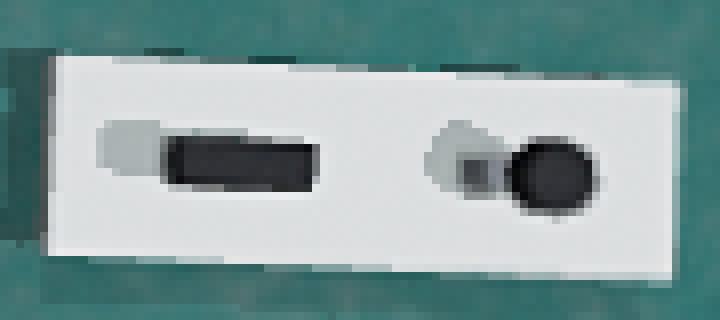

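View pics/sp.png

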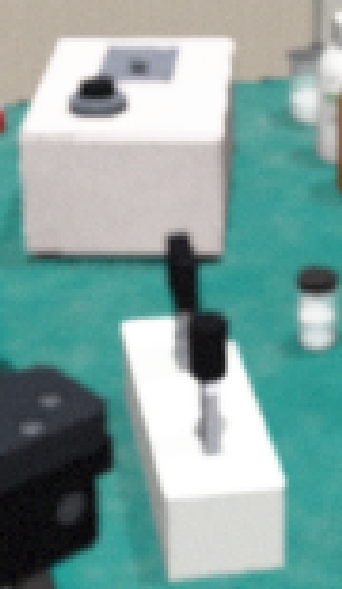

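```bash
python3 - <<'E'
from h import *
t=load("top");P=cloud(t);im=t["img"].astype(int);g=im.sum(2)/3
sat=im.max(2)-im.min(2)
def rect(mask,roi,z,name):
    x0,y0,x1,y1=roi;m=np.zeros(mask.shape,np.uint8);m[y0:y1,x0:x1]=mask[y0:y1,x0:x1]
    n,l,st,cc=cv2.connectedComponentsWithStats(m);k=1+st[1:,4].argmax();m=(l==k).astype(np.uint8)
    v,u=np.nonzero(m);W=plane(t,np.c_[u,v],z)[:,:2]
    c=W.mean(0);r=cv2.minAreaRect((W*1000).astype(np.float32))
    zz=P[...,2][m>0]
    print(name,"n",len(u),"mean",c.round(4),"rect c",np.round(r[0],1),"size",np.round(r[1],1),"ang",round(r[2],2),"z med",np.median(zz).round(4),
      "PCA",np.degrees(np.arctan2(*np.linalg.svd(W-c,full_matrices=0)[2][0][::-1])).round(2))
rect(g>195,(105,180,215,266),.1,"deck")
rect((g<175)&(g>85)&(sat<40),(118,197,168,240),.1,"plate")
rect(g<85,(128,207,156,226),.1,"slot")
rect(g<70,(128,207,156,226),.1,"slot")
rect(g<85,(170,228,195,250),.122,"btn")
rect((g<170)&(sat<35),(168,225,195,252),.11,"housing")
rect((P[...,2]>.03)&(P[...,2]<.06),(275,215,365,256),.05,"stand")
rect(g>180,(275,215,365,256),.05,"stand")
rect(g<90,(292,228,317,243),.122,"sample")
rect(g<90,(337,228,352,245),.122,"blank")
E
```

```text
deck n 3895 mean [0.5222 0.2216] rect c [522.3 228.3] size [208.3 137.7] ang 73.37 z med 0.1008 PCA -104.29
plate n 915 mean [0.5336 0.2674] rect c [533.6 267.5] size [90.  60.2] ang 73.15 z med 0.1009 PCA -107.75
slot n 66 mean [0.5332 0.2659] rect c [533.2 266.1] size [32.1 10.7] ang 74.91 z med 0.0271 PCA -105.44
slot n 56 mean [0.5332 0.2662] rect c [533.4 266.1] size [30.8  9.9] ang 73.1 z med 0.0266 PCA -106.15
btn n 118 mean [0.4857 0.1763] rect c [486.  176.2] size [27.2 24.7] ang 88.76 z med 0.1228 PCA 171.58
housing n 308 mean [0.4856 0.1766] rect c [485.8 176.9] size [43.6 43.2] ang 88.79 z med 0.1146 PCA -121.5
stand n 1738 mean [ 0.4807 -0.1484] rect c [ 480.6 -149.8] size [191.3  60.5] ang 85.55 z med 0.0506 PCA -94.36
stand n 1577 mean [ 0.4804 -0.1506] rect c [ 480.5 -151.1] size [189.3  59.8] ang 85.59 z med 0.0506 PCA -94.19
sample n 110 mean [ 0.4841 -0.1042] rect c [ 484.2 -104.3] size [38.5 13.5] ang 88.2 z med 0.1225 PCA -96.96
blank n 76 mean [ 0.4777 -0.1923] rect c [ 478.  -191.8] size [23.  15.8] ang 88.07 z med 0.1211 PCA -92.91
```

```bash
cat >> h.py <<'E'
from scipy.spatial.transform import Rotation as Ro
def down(yaw):  # tool x at heading yaw (world), y down
    x=np.array([np.cos(yaw),np.sin(yaw),0]);y=np.array([0,0,-1.]);return Ro.from_matrix(np.c_[x,y,np.cross(x,y)])
def delta(o,p,yawdeg):
    """shift (mm) and rotvec in tool axes to TCP p, tool x at yaw"""
    R=Ro.from_quat(o["tool_rot"]);return (R.inv().apply(np.array(p)-o["position"])*1000).round(1),(R.inv()*down(np.radians(yawdeg))).as_rotvec().round(4)
E
python3 - <<'E'
from h import *
from rig import get_obs
o=get_obs();M=Ro.from_quat(o["tool_rot"]).as_matrix();print(M.round(3),np.degrees(np.arctan2(M[1,0],M[0,0])))
for y in(-16.7,163.3):print(delta(o,[.4857,.1767,.17],y))
t=load("top");P=cloud(t)
for v in range(160,185,4):print(v,P[v,260:345:20].round(3).tolist())
E
```

```text
[[ 0.449 -0.001  0.893]
 [-0.893  0.002  0.449]
 [-0.002 -1.     0.   ]] -63.30909724782035
(array([-564. ,   52.9,  513.2]), array([-0.0011, -0.8135, -0.0017]))
(array([-564. ,   52.9,  513.2]), array([ 2.1000e-03,  2.3281e+00, -1.3000e-03]))
160 [[0.649, -0.007, 0.172], [0.648, -0.051, 0.171], [0.647, -0.094, 0.175], [0.645, -0.137, 0.178], [0.645, -0.181, 0.175]]
164 [[0.641, -0.007, 0.171], [0.64, -0.051, 0.171], [0.638, -0.094, 0.174], [0.637, -0.138, 0.172], [0.636, -0.181, 0.174]]
168 [[0.633, -0.007, 0.165], [0.633, -0.051, 0.155], [0.633, -0.097, 0.146], [0.632, -0.141, 0.146], [0.633, -0.189, 0.135]]
172 [[0.629, -0.008, 0.126], [0.633, -0.056, 0.081], [0.633, -0.105, 0.071], [0.632, -0.152, 0.074], [0.64, -0.216, -0.002]]
176 [[0.631, -0.01, 0.03], [0.633, -0.061, 0.002], [0.632, -0.112, 0.004], [0.631, -0.164, -0.002], [0.63, -0.215, -0.002]]
180 [[0.624, -0.011, 0.002], [0.623, -0.061, 0.003], [0.622, -0.112, 0.0], [0.62, -0.163, 0.001], [0.619, -0.214, 0.001]]
184 [[0.614, -0.01, -0.002], [0.612, -0.061, 0.005], [0.611, -0.111, 0.001], [0.61, -0.162, 0.002], [0.609, -0.214, -0.001]]
```

Emit:
jog_arm([
  [-40, 0, 37, 0, -0.05, 0, 1],
  [-80, 0, 73, 0, -0.11, 0, 1],
  [-120, 0, 110, 0, -0.17, 0, 1],
  [-160, 0, 147, 0, -0.23, 0, 1],
  [-200, 0, 183, 0, -0.29, 0, 1],
  [-240, 0, 220, 0, -0.35, 0, 1],
  [-280, 0, 257, 0, -0.41, 0, 1],
  [-320, 0, 293, 0, -0.47, 0, 1],
  [-360, 0, 330, 0, -0.53, 0, 1],
  [-400, 0, 367, 0, -0.59, 0, 1],
  [-440, 0, 403, 0, -0.65, 0, 1],
  [-480, 0, 440, 0, -0.71, 0, 1],
  [-520, 0, 477, 0, -0.77, 0, 1],
  [-564, 0, 513, 0, -0.8135, 0, 1],
  [-564, 30, 513, 0, -0.8135, 0, 1],
  [-564, 53, 513, 0, -0.8135, 0, 1],
  [-564, 53, 513, 0, -0.8135, 0, 1],
  [-564, 53, 513, 0, -0.8135, 0, 1],
], grip_force=20)

```text
time: 2.35
position: [0.4862, 0.1759, 0.17]
tool_rot: [-0.7, 0.103, -0.103, 0.7]
ft_force: [0.0, -0.1, -0.1]
grip_width: 0.0005
```

```bash
python3 - <<'E'
from h import *
from rig import *
o=get_obs();print(o["time"],o["position"].round(4),o["q"].round(3),o["grip_width"],o["ft_force"].round(2),delta(o,[.4857,.1767,.125],-16.7))
for n in("side","top"):
    c=camera(n);pickle.dump(c,open(f"{n}1.pkl","wb"))
    cv2.imwrite(f"pics/{n}1.png",cv2.resize(c["img"][...,::-1],(768,576)))
E
```

```text
2.35 [0.4862 0.1759 0.17  ] [0.131 0.458 1.756 0.    0.927 0.422] 0.0005410515109098523 [ 0.03 -0.06 -0.15] (array([-0.7, 45. ,  0.7]), array([-0.0003, -0.0003,  0.0006]))
```

View pics/side1.png

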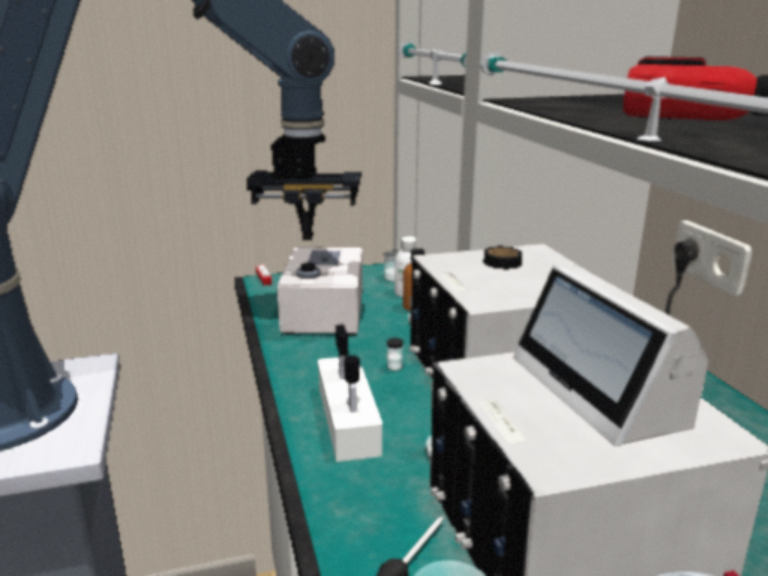

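The shut fingertips at (307,238) hover right above the button at (307,268); the paddles are untouched. Going down, with the force watched.

Emit:
jog_arm([
  [-0.5, 20, 0.5, 0, 0, 0, 1],
  [-0.5, 40, 0.5, 0, 0, 0, 1],
  [-0.5, 45, 0.5, 0, 0, 0, 1],
  [-0.5, 48, 0.5, 0, 0, 0, 1],
  [-0.5, 50, 0.5, 0, 0, 0, 1],
  [-0.5, 50, 0.5, 0, 0, 0, 1],
])

```text
time: 3.2
position: [0.486, 0.1765, 0.1202]
tool_rot: [-0.7, 0.102, -0.103, 0.7]
ft_force: [-0.4, -1.3, 2.2]
grip_width: 0.0005
```

Emit:
jog_arm([
  [0, 1, 0, 0, 0, 0, 1],
  [0, 2, 0, 0, 0, 0, 1],
  [0, 3, 0, 0, 0, 0, 1],
  [0, 3, 0, 0, 0, 0, 1],
])

```text
time: 3.7
position: [0.486, 0.1765, 0.1167]
tool_rot: [-0.7, 0.102, -0.103, 0.7]
ft_force: [0.8, -1.9, 4.0]
grip_width: 0.0004
```

Emit:
jog_arm([
  [0, 1, 0, 0, 0, 0, 1],
  [0, 1, 0, 0, 0, 0, 1],
  [0, 2, 0, 0, 0, 0, 1],
  [0, 2, 0, 0, 0, 0, 1],
])

```text
time: 4.2
position: [0.486, 0.1765, 0.1162]
tool_rot: [-0.7, 0.102, -0.103, 0.7]
ft_force: [-1.5, -1.8, 14.6]
grip_width: 0.0006
```

Emit:
jog_arm([
  [0, -3, 0, 0, 0, 0, 1],
  [0, -8, 0, 0, 0, 0, 1],
  [0, -30, 0, 0, 0, 0, 1],
  [0, -70, 0, 0, 0, 0, 0],
  [0, -90, 0, 0, 0, 0, -0.4],
  [0, -90, 0, 0, 0, 0, -0.4],
])

```text
time: 4.95
position: [0.4856, 0.177, 0.2054]
tool_rot: [-0.699, 0.102, -0.103, 0.7]
ft_force: [-0.3, -0.0, 0.1]
grip_width: 0.0229
```

```bash
python3 - <<'E'
from h import *
from rig import *
o=get_obs();print(o["time"],o["position"].round(4),o["grip_width"],o["ft_force"].round(2))
for y in(-3,-4):print(delta(o,[.4842,-.1045,.200],y))
E
```

```text
4.95 [0.4856 0.177  0.2054] 0.02288298921430447 [-0.29 -0.03  0.09]
(array([  79.5,    5.1, -270. ]), array([-0.001 , -0.2391,  0.0014]))
(array([  79.5,    5.1, -270. ]), array([-0.0011, -0.2216,  0.0014]))
```

Emit:
jog_arm([
  [13, 0, -45, 0, -0.04, 0, -0.4],
  [26, 0, -90, 0, -0.08, 0, -0.4],
  [40, 0, -135, 0, -0.12, 0, -0.4],
  [53, 0, -180, 0, -0.16, 0, -0.4],
  [66, 0, -225, 0, -0.2, 0, -0.4],
  [79.5, 0, -270, 0, -0.225, 0, -0.4],
  [79.5, 0, -270, 0, -0.225, 0, -0.4],
  [79.5, 0, -270, 0, -0.225, 0, -0.4],
])

```text
time: 5.95
position: [0.4827, -0.104, 0.2032]
tool_rot: [-0.706, 0.025, -0.023, 0.707]
ft_force: [-0.1, 0.4, 0.8]
grip_width: 0.0607
```

```bash
python3 - <<'E'
from h import *
from rig import *
o=get_obs();print(o["time"],o["position"].round(4),o["grip_width"],o["ft_force"].round(2))
print(delta(o,[.4842,-.1045,.0880],-4))
for n in("side","top"):
    c=camera(n);pickle.dump(c,open(f"{n}2.pkl","wb"))
    cv2.imwrite(f"pics/{n}2.png",cv2.resize(c["img"][...,::-1],(768,576)))
t=load("top",2);P=cloud(t)[233:243,175:186,2];print("btn z",np.median(P))
c=load("side",2);cv2.imwrite("pics/s2c.png",cv2.resize(c["img"][130:310,150:290,::-1],None,fx=4,fy=3.2))
E
```

```text
5.95 [ 0.4827 -0.104   0.2032] 0.060736561771411055 [-0.05  0.36  0.83]
(array([  1.9, 115.2,  -0.7]), array([-0.0021,  0.0024, -0.0035]))
btn z 0.12305625383963037
```

View pics/top2.png

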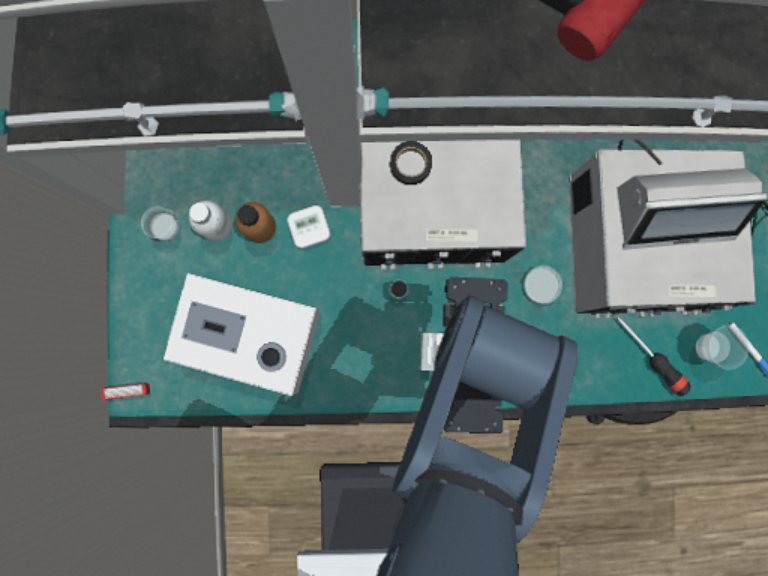

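View pics/s2c.png

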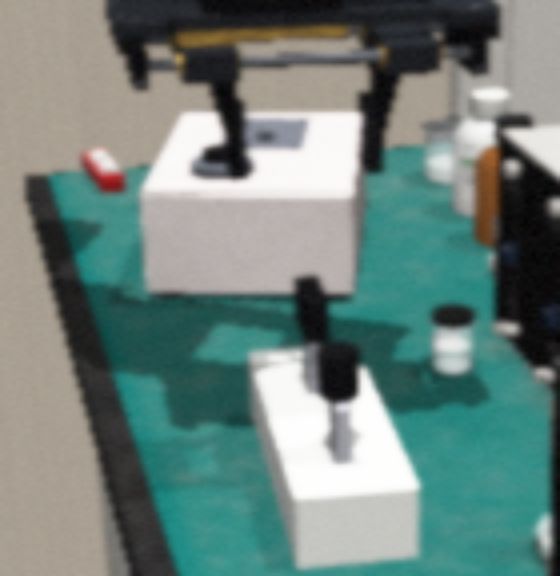

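The button is back up (top at z 0.123, unchanged). The fingers straddle the flat handle, at about (310,300) in the crop, along x. Going down.

Emit:
jog_arm([
  [1.5, 40, -0.7, 0, 0, 0, -0.4],
  [1.5, 80, -0.7, 0, 0, 0, -0.4],
  [1.5, 105, -0.7, 0, 0, 0, -0.4],
  [1.5, 115, -0.7, 0, 0, 0, -0.4],
  [1.5, 115, -0.7, 0, 0, 0, -0.4],
  [1.5, 115, -0.7, 0, 0, 0, 0],
  [1.5, 115, -0.7, 0, 0, 0, 0.4],
  [1.5, 115, -0.7, 0, 0, 0, 0.55],
  [1.5, 115, -0.7, 0, 0, 0, 0.65],
  [1.5, 115, -0.7, 0, 0, 0, 1],
  [1.5, 115, -0.7, 0, 0, 0, 1],
  [1.5, 115, -0.7, 0, 0, 0, 1],
], grip_force=25)

```text
time: 7.55
position: [0.4853, -0.1057, 0.0896]
tool_rot: [-0.707, 0.024, -0.023, 0.707]
ft_force: [-1.5, -0.6, 1.2]
grip_width: 0.0137
```

```bash
python3 - <<'E'
from h import *
from rig import *
o=get_obs();print(o["time"],o["position"].round(4),o["grip_width"],o["ft_force"].round(2),o["moment"].round(3))
for n in("side","top"):
    c=camera(n);pickle.dump(c,open(f"{n}3.pkl","wb"))
c=load("side",3);cv2.imwrite("pics/s3c.png",cv2.resize(c["img"][130:310,150:290,::-1],None,fx=4,fy=3.2))
E
```

```text
7.55 [ 0.4853 -0.1057  0.0896] 0.013676055285584677 [-1.49 -0.61  1.23] [-0.065 -0.008  0.02 ]
```

View pics/s3c.png

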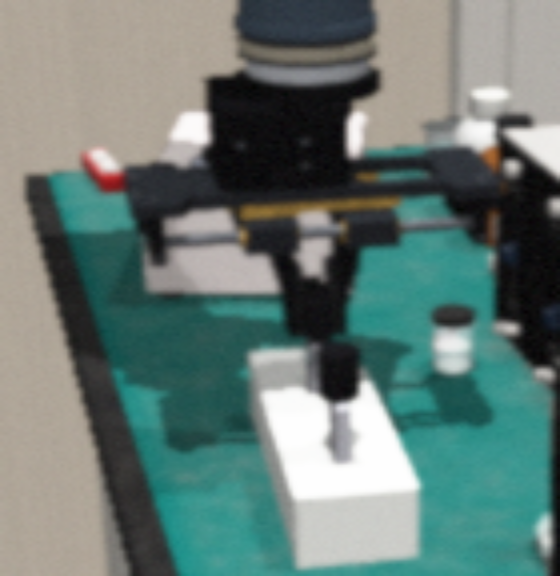

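Emit:
jog_arm([
  [0, -15, 0, 0, 0, 0, 1],
  [0, -45, 0, 0, 0, 0, 1],
  [0, -90, 0, 0, 0, 0, 1],
  [0, -130, 0, 0, 0, 0, 1],
  [0, -160, 0, 0, 0, 0, 1],
  [0, -160, 0, 0, 0, 0, 1],
  [0, -160, 0, 0, 0, 0, 1],
])

```text
time: 8.52
position: [0.4847, -0.1053, 0.2492]
tool_rot: [-0.707, 0.024, -0.023, 0.707]
ft_force: [0.1, -0.4, -0.6]
grip_width: 0.0138
```

```bash
python3 - <<'E'
from h import *
from rig import *
o=get_obs();print(o["time"],o["position"].round(4),o["grip_width"],o["ft_force"].round(2),o["moment"].round(3))
print(delta(o,[.5331,.2655,.225],-16.7))
c=camera("side");pickle.dump(c,open("side4.pkl","wb"))
cv2.imwrite("pics/s4c.png",cv2.resize(c["img"][100:310,150:290,::-1],None,fx=4,fy=2.8))
E
```

```text
8.525 [ 0.4847 -0.1053  0.2492] 0.013811708539587098 [ 0.08 -0.39 -0.59] [ 0.034 -0.126 -0.034]
(array([ 23.7,  24.3, 373.2]), array([-0.0003,  0.225 , -0.001 ]))
```

View pics/s4c.png

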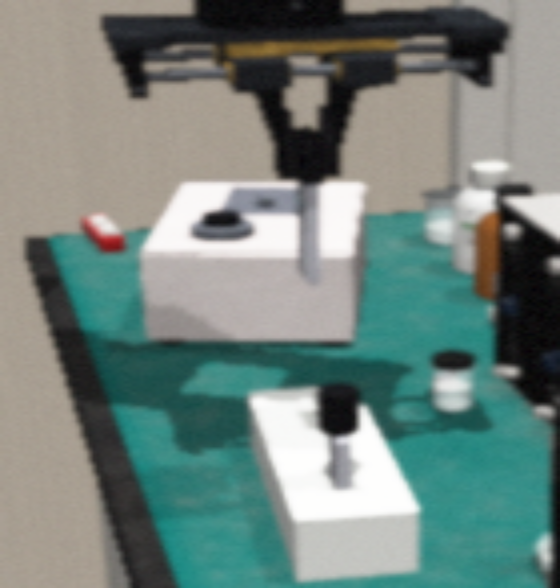

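The paddle hangs upright in the fingers, its blade from (310,180) to (310,280), and the blank is still in the stand. Moving above the slot.

Emit:
jog_arm([
  [3, 0, 45, 0, 0.03, 0, 1],
  [6, 0, 90, 0, 0.06, 0, 1],
  [9, 0, 135, 0, 0.09, 0, 1],
  [12, 0, 180, 0, 0.12, 0, 1],
  [15, 0, 225, 0, 0.15, 0, 1],
  [18, 0, 270, 0, 0.18, 0, 1],
  [21, 0, 320, 0, 0.21, 0, 1],
  [23.7, 0, 360, 0, 0.225, 0, 1],
  [23.7, 0, 373, 0, 0.225, 0, 1],
  [23.7, 24, 373, 0, 0.225, 0, 1],
  [23.7, 35, 373, 0, 0.225, 0, 1],
  [23.7, 35, 373, 0, 0.225, 0, 1],
  [23.7, 35, 373, 0, 0.225, 0, 1],
  [23.7, 35, 373, 0, 0.225, 0, 1],
])

```text
time: 10.32
position: [0.5345, 0.2647, 0.2154]
tool_rot: [-0.699, 0.102, -0.103, 0.7]
ft_force: [-0.2, -0.0, -0.4]
grip_width: 0.0139
```

```bash
python3 - <<'E'
from h import *
from rig import *
o=get_obs();print(o["time"],o["position"].round(4),o["grip_width"],o["ft_force"].round(2),o["moment"].round(3))
print(delta(o,[.5331,.2655,.214],-16.7))
for n in("side","top"):
    c=camera(n);pickle.dump(c,open(f"{n}5.pkl","wb"))
c=load("side",5);cv2.imwrite("pics/s5c.png",cv2.resize(c["img"][100:225,180:260,::-1],None,fx=7,fy=4.7))
c=load("top",5);cv2.imwrite("pics/t5c.png",cv2.resize(c["img"][150:290,80:230,::-1],None,fx=4,fy=4))
print(proj(load("side",5),[[.5335,.2668,.1],[.5335,.2668,.13]]))
E
```

```text
10.325 [0.5345 0.2647 0.2154] 0.013893438092437174 [-0.25 -0.02 -0.36] [ 0.047 -0.061 -0.029]
(array([-1.5,  1.4,  0.4]), array([-0.0008, -0.0005,  0.0014]))
[[215.78702702 171.19847616]
 [215.47628989 161.36786711]]
```

View pics/s5c.png

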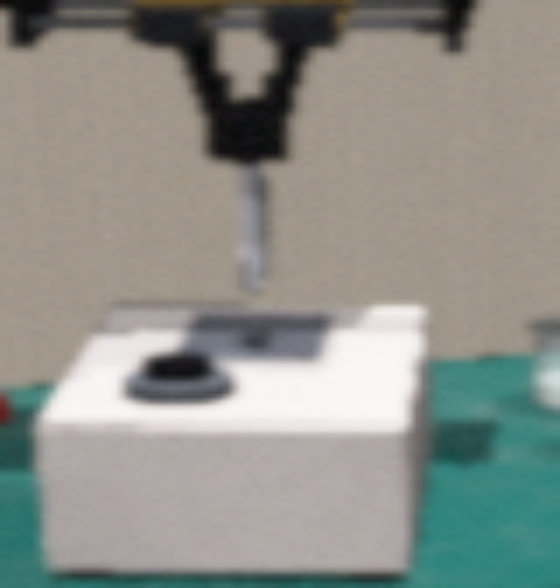

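View pics/t5c.png

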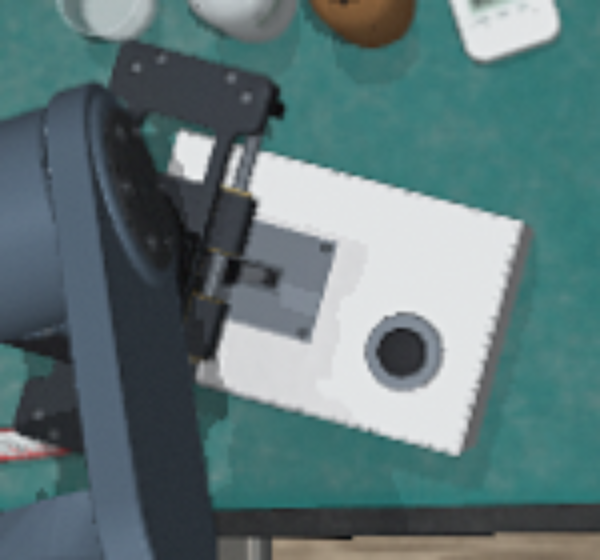

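```bash
python3 - <<'E'
from h import *
c=load("side",5);g=c["img"].astype(float).mean(2)
c0=load("side",0);g0=c0["img"].astype(float).mean(2)
for v in range(136,163,2):
    d=np.abs(g0-g)[v,205:229]; d[d<6]=0; print(v,(d*np.arange(205,229)).sum()/max(d.sum(),1),d.sum().round(),(d>0).sum())
print("slot")
for G in(g0,g):
  for v in range(168,177):
    d=np.clip(G[v,200:232].max()*0+np.median(G[v,207:226])-G[v,211:222]-8,0,None);print(v,(d*np.arange(211,222)).sum()/max(d.sum(),1e-3),d.sum().round(), G[v,209:224].round().astype(int))
M=lambda x,y,z:np.array([.5335,.2668,0])+np.array([.958,-.287,0])*x+np.array([.287,.958,0])*y+[0,0,z]
print(proj(c,[M(0,0,.1),M(0,-16,.1) if 0 else M(0,-.016,.1),M(0,.016,.1),M(.005,0,.1),M(0,0,.133),M(0,0,.18)]))
E
```

```text
136 216.2435543278085 724.0 24
138 216.54094187526513 786.0 24
140 216.5403830141549 801.0 24
142 216.80416101311621 737.0 24
144 216.73799334284362 701.0 24
146 216.51753507014027 665.0 24
148 216.688622754491 668.0 24
150 216.51944728761515 651.0 24
152 216.67862796833774 632.0 24
154 216.75249266862173 568.0 24
156 216.42762487257903 654.0 24
158 216.54581087702107 680.0 24
160 216.38061721710886 616.0 24
162 216.36627004655975 644.0 24
slot
168 0.0 0.0 [167 169 170 171 171 171 171 170 173 170 173 170 173 177 178]
169 0.0 0.0 [166 167 166 166 165 161 162 165 167 167 169 165 165 164 166]
170 215.27472527472526 30.0 [166 165 167 164 158 150 146 147 154 159 165 166 165 164 164]
171 215.87252747252745 152.0 [169 168 165 164 154 136 121 119 124 142 155 166 165 169 167]
172 215.83834586466168 266.0 [166 165 165 162 147 119  95  88 100 128 154 167 165 168 167]
173 215.86504065040648 205.0 [165 162 165 160 150 129 103  99 107 134 157 163 165 165 164]
174 215.9945054945055 61.0 [154 162 165 163 158 148 138 133 136 149 161 167 166 165 163]
175 0.0 0.0 [127 158 175 178 178 177 176 174 175 17
[... 290 characters left out ...]
104 101 104 106]
171 216.24105011933173 140.0 [118 118 120 116 109  98  81  72  76  87 106 114 119 118 119]
172 215.9815837937385 181.0 [123 124 123 121 111  93  69  63  69  92 112 120 121 123 119]
173 216.05896805896805 136.0 [120 123 124 122 113 101  80  68  76  99 116 122 119 123 126]
174 216.5897435897436 26.0 [116 126 131 132 128 117 111  99 100 109 119 119 124 121 124]
175 0.0 0.0 [ 95 125 145 147 141 142 132 128 127 135 129 134 130 127 124]
176 0.0 0.0 [ 75 129 160 173 174 173 170 170 169 167 169 167 169 163 158]
[[215.78702702 171.19847616]
 [215.26158344 173.02849747]
 [216.30084864 169.40878206]
 [217.5018104  171.21231512]
 [215.44485948 160.37522235]
 [214.94371947 144.58986931]]
```

```bash
python3 - <<'E'
from h import *
c=load("side",5);g=c["img"].astype(float).mean(2)
for v in range(134,164,2):
    r=g[v,206:226];print(v,r.round().astype(int))
E
```

```text
134 [149 149 150 141 122 110 102  80  54  43  54  86 103 107 112 133 147 149
 148 150]
136 [147 149 151 151 151 150 150 142 128 117 107 125 142 148 150 152 149 151
 151 151]
138 [148 150 151 149 153 148 150 145 136 121 103  97 125 145 148 151 151 152
 146 149]
140 [147 153 150 151 149 152 153 146 136 123 101  88 119 140 153 147 151 147
 147 149]
142 [151 147 151 152 150 151 152 152 149 141 119  96 120 142 148 150 147 151
 147 147]
144 [151 148 147 152 149 150 150 151 153 148 131 112 126 142 149 149 147 149
 148 146]
146 [150 149 148 148 151 150 149 150 153 153 135 115 125 145 151 152 149 150
 150 147]
148 [148 149 149 150 149 149 148 150 152 150 135 113 127 144 149 150 149 149
 152 149]
150 [149 149 149 150 146 150 148 150 152 148 137 114 127 144 150 152 148 151
 150 151]
152 [149 152 146 148 148 148 147 153 162 160 148 126 132 141 149 152 150 148
 147 151]
154 [150 149 150 152 152 148 149 153 167 164 160 138 135 147 152 152 149 148
 149 151]
156 [148 148 149 149 152 150 149 147 139 143 158 138 135 144 150 151 151 149
 151 149]
158 [148 149 152 148 150 149 149 145 131 139 145 129 136 147 147 147 149 152
 150 151]
160 [152 149 149 151 151 153 148 144 129 137 149 152 149 148 150 153 152 150
 150 150]
162 [150 148 147 153 148 149 151 150 144 138 131 140 149 151 149 151 151 149
 151 149]
```

Emit:
jog_arm([
  [-1.5, 0, 0.4, 0, 0, 0, 1],
  [-1.5, 12, 0.4, 0, 0, 0, 1],
  [-1.5, 22, 0.4, 0, 0, 0, 1],
  [-1.5, 27, 0.4, 0, 0, 0, 1],
  [-1.5, 27, 0.4, 0, 0, 0, 1],
])

```text
time: 11.05
position: [0.5321, 0.2656, 0.1867]
tool_rot: [0.7, -0.103, 0.102, -0.699]
ft_force: [-0.6, 0.7, -0.8]
grip_width: 0.0137
```

```bash
python3 - <<'E'
from h import *
from rig import *
o=get_obs();print(o["time"],o["position"].round(4),o["grip_width"],o["ft_force"].round(2),o["moment"].round(3))
print(delta(o,[.5331,.2655,.182],-16.7))
for n in("side","top"):
    c=camera(n);pickle.dump(c,open(f"{n}6.pkl","wb"))
c=load("side",6);cv2.imwrite("pics/s6c.png",cv2.resize(c["img"][130:190,180:250,::-1],None,fx=10,fy=10))
c=load("top",6);cv2.imwrite("pics/t6c.png",cv2.resize(c["img"][190:250,110:190,::-1],None,fx=9,fy=9))
E
```

```text
11.05 [0.5321 0.2656 0.1867] 0.013748106741371965 [-0.56  0.7  -0.77] [-0.032 -0.107 -0.003]
(array([1. , 4.7, 0.2]), array([ 0.0009,  0.    , -0.0014]))
```

View pics/s6c.png

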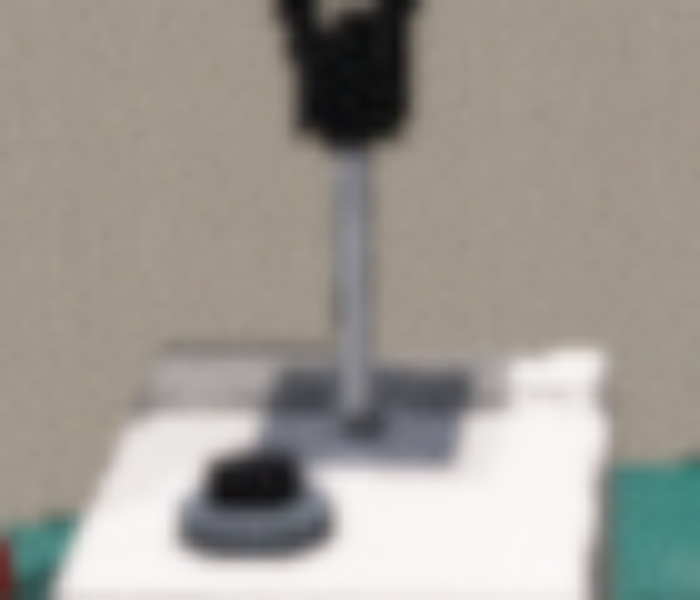

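View pics/t6c.png

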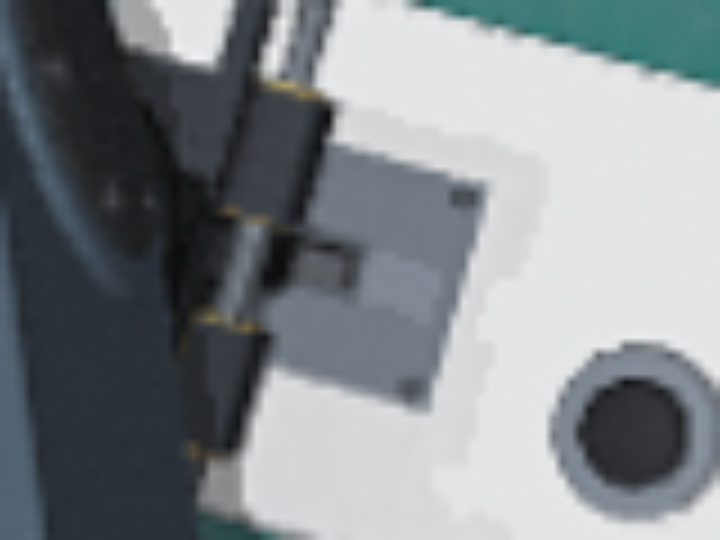

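Emit:
jog_arm([
  [0.8, 0, 0.2, 0, 0, 0, 1],
  [0.8, 3, 0.2, 0, 0, 0, 1],
  [0.8, 6, 0.2, 0, 0, 0, 1],
  [0.8, 9, 0.2, 0, 0, 0, 1],
  [0.8, 9, 0.2, 0, 0, 0, 1],
])

```text
time: 11.78
position: [0.5331, 0.2656, 0.1781]
tool_rot: [0.7, -0.103, 0.102, -0.699]
ft_force: [0.0, 0.4, 0.3]
grip_width: 0.0139
```

Emit:
jog_arm([
  [0, 3, 0, 0, 0, 0, 1],
  [0, 6, 0, 0, 0, 0, 1],
  [0, 9, 0, 0, 0, 0, 1],
  [0, 9, 0, 0, 0, 0, 1],
])

```text
time: 12.28
position: [0.5335, 0.266, 0.1692]
tool_rot: [-0.699, 0.103, -0.103, 0.7]
ft_force: [0.3, 1.6, -1.4]
grip_width: 0.0143
```

Emit:
jog_arm([
  [0, 3, 0, 0, 0, 0, 1],
  [0, 6, 0, 0, 0, 0, 1],
  [0, 9, 0, 0, 0, 0, 1],
  [0, 12, 0, 0, 0, 0, 1],
  [0, 12, 0, 0, 0, 0, 1],
])

```text
time: 12.9
position: [0.5335, 0.2659, 0.1572]
tool_rot: [-0.699, 0.103, -0.103, 0.7]
ft_force: [1.1, 2.9, -1.1]
grip_width: 0.0137
```

Emit:
jog_arm([
  [0.2, 0, 0.6, 0, 0, 0, 1],
  [0.2, 3, 0.6, 0, 0, 0, 1],
  [0.2, 6, 0.6, 0, 0, 0, 1],
  [0.2, 9, 0.6, 0, 0, 0, 1],
  [0.2, 12, 0.6, 0, 0, 0, 1],
  [0.2, 15, 0.6, 0, 0, 0, 1],
  [0.2, 15, 0.6, 0, 0, 0, 1],
])

```text
time: 13.78
position: [0.5336, 0.2661, 0.142]
tool_rot: [0.7, -0.103, 0.102, -0.7]
ft_force: [0.7, 2.4, -1.5]
grip_width: 0.014
```

```bash
python3 - <<'E'
from h import *
from rig import *
o=get_obs();print(o["time"],o["position"].round(4),o["grip_width"],o["ft_force"].round(2),o["moment"].round(3),delta(o,o["position"],-16.7)[1])
for n in("side","top"):
    c=camera(n);pickle.dump(c,open(f"{n}7.pkl","wb"))
c=load("side",7);cv2.imwrite("pics/s7c.png",cv2.resize(c["img"][130:190,180:250,::-1],None,fx=10,fy=10))
c=load("top",7);cv2.imwrite("pics/top7.png",cv2.resize(c["img"][140:270,60:370,::-1],None,fx=2.5,fy=2.5))
print(proj(load("side",7),[[.5335,.2668,.1],[.5335,.2668,.14]]))
E
```

```text
13.775 [0.5336 0.2661 0.142 ] 0.014005639488685382 [ 0.65  2.39 -1.53] [ 0.488 -0.348 -0.001] [ 0.0004 -0.     -0.0005]
[[215.78702702 171.19847616]
 [215.3712658  158.05218056]]
```

View pics/s7c.png

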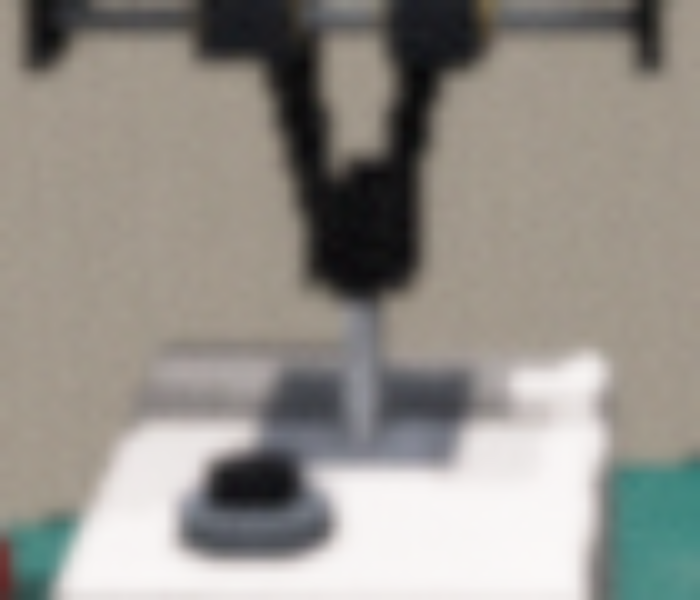

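View pics/top7.png

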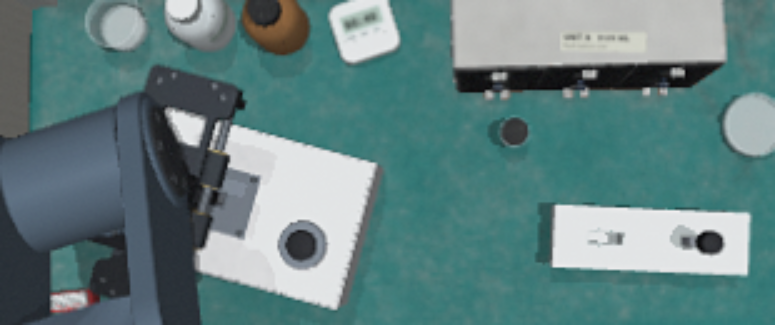

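Emit:
jog_arm([
  [0.2, 0, 0.5, 0, 0, 0, 1],
  [0.2, 0, 0.8, 0, 0, 0, 1],
  [0.2, 0, 0.8, 0, 0, 0, 1],
  [0.2, 0, 0.8, 0, 0, 0, 1],
])

```text
time: 14.38
position: [0.534, 0.2666, 0.1426]
tool_rot: [0.7, -0.103, 0.103, -0.699]
ft_force: [-0.2, 0.5, -0.5]
grip_width: 0.0138
```

Emit:
jog_arm([
  [0, 0, 0, 0, 0, 0, 1],
  [0, 0, 0, 0, 0, 0, 1],
  [0, 0, 0, 0, 0, 0, 1],
  [0, 0, 0, 0, 0, 0, 1],
])

```text
time: 14.88
position: [0.5341, 0.2669, 0.1426]
tool_rot: [0.7, -0.103, 0.103, -0.7]
ft_force: [-0.1, -0.3, 0.5]
grip_width: 0.014
```

```bash
python3 - <<'E'
from h import *
from rig import *
o=get_obs();print(o["time"],o["position"].round(4),o["grip_width"],o["ft_force"].round(2),o["moment"].round(3),np.abs(o["joint_velocities"]).max(),delta(o,o["position"],-16.7)[1])
c=camera("top");print("btn z",np.median(cloud(c)[233:243,175:186,2]))
print(hand_in())
E
```

```text
14.875 [0.5341 0.2669 0.1426] 0.013980161211736881 [-0.07 -0.28  0.45] [ 0.003 -0.077  0.009] 0.000939180184366854 [ 0.0001 -0.     -0.    ]
btn z 0.12288011526000531
the job is handed in; nothing more can be done
None
```

The job is done and handed in at about 15 s; the hand-in gave no verdict.

- **Zero button:** With the chamber empty I pressed it with the shut fingers about 6 mm, to a hard stop at 14.6 N. It came back up: the camera puts its top at z 0.123, as before the press.
- **Sample paddle:** I lifted it by its flat handle from the stand's +y slot and lowered it through the deck slot. By the arm's position its tip is about 40 mm below the deck top, so half the blade is inside, roughly 35 mm above the chamber floor. The side picture agrees: about 40–43 mm of blade still shows above the deck.
- **Final state:** The paddle is still gripped (opening 14 mm, 25 N), upright within 0.001 rad by the tool's pose, and still. Outside force is under 1 N. In the last full pictures the blank paddle, bottle, vial and petri dish look unmoved.
- **Checks that disagreed:** The measured tool position wandered by about 1–1.5 mm between looks, so I corrected it from the side view above the slot. The blade also rubbed the slot wall at about 3 N on the way down, which a shift of about 1 mm at depth removed.

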